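Set up the connecting-rod fixture and hold its spring plunger back

ROBOT

A 7-joint arm with a two-finger parallel gripper is mounted at the origin on the work surface. World frame = base frame: x ahead of the robot, y to its left, z up, the work surface at z = 0. Lengths are in m, angles in rad, forces in N, time in s.
With the tool pointing down it reaches from about 0.4 to 0.875 m from the base axis. Payload 6.5 kg.
Tool frame: the origin (TCP) lies at the very end of the fingers, on their centre line; the grasp point (between the pads) lies 19 mm behind it; z points along the fingers, y is the direction in which the jaws open and shut (so a half turn about z gives the same grasp; the last joint's range is limited). The gripper opens to 85 mm and grips with 20 to 120 N. Pads are 22 mm wide; open, the fingers measure 114 mm over their backs; the gripper's body (76 mm by 85 mm) begins 54 mm behind the grasp point. The pads swing forward as they close: fully open they stand 13 mm farther back than shut.
Start: joints at [1.114, 0.536, -0.004, 1.538, 0.003, 1.067, -0.071], TCP at [0.248, -0.601, 0.231] pointing down, gripper open.
Joint ranges: [-2.7, 2.7], [-0.37, 2.16], [-1.27, 1.26], [0.24, 2.4], [-1.31, 4.45], [0.19, 1.91], [-2.76, 2.76]. Speed limits (rad/s): [2.39, 2.39, 3.14, 3.14, 3.14, 3.14, 3.14].

INTERFACE

Orientations are given as a unit quaternion [w, x, y, z].
In Python, from plant import telemetry, snapshot, close_job, look_for, place_of gives the robot as it stands.
- The arm moves only by the tool drive_tool, never from a script. Its arguments are lists of equal length, an entry for each row: "travel": the shift along the tool's x, y, z in cm, a list of three; "turn": the turn, a rotation vector about the tool's x, y, z in degrees, a list of three; "fingers": the closure, from -1 (fully open) to 1 (shut). A call has 1 to 20 rows; each row shifts and turns the commanded pose from where the row before left it, along the tool's axes as they then stand; what a row does not reach is not made up. A row lasts 1/10 s, in which the tool goes at most 50 mm and 8.59 degrees, less where a joint would pass 70% of its speed; a pose out of reach is approached as far as the arm can. A call with a gripper value outside its range is refused whole. The fingers move at their own pace and stop on an object; "newtons" is the grip in N (left out, the last holds). Time passes only in rows, so rows that do not move let the fingers close. It gives the time, the measured TCP pose, the force and the opening at its end, in the units of the state.
- telemetry.state(): the state, without advancing time (a new reading comes with each control period).
- snapshot(name): name is "scene" or "top"; returns a dict with "pixels" (384x512x3 uint8, blue, green, red), "depth" (384x512 float32, m along the optical axis (not along the pixel's ray), 0 where there is no reading), "mtx" (3x3 intrinsics, pixels), "origin" and "orientation" of the camera in the world. Camera axes: x right, y down, z forward; pixel columns grow to the right and rows downward; lengths in m; the calibration is good to about 2 mm. A picture is of the moment at which its call begins.
- close_job(): hands the job in, once; it reports no verdict.
Trained networks look in a picture, given as the dict that the camera call returned (one of the last four; its "shot" number tells which), for a name from the list of things; names that differ only in an ending like _2 or _b are one class to them, and where a whole thing is asked for, a point or a joint stands for the part that bears it (a point fixed in the world has none). Each returns a list of dicts, best first, with "confidence" (0 to 1); they miss things now and then, are a little off and sometimes report something else, mostly with a low value. They report only what shows in the picture. A call takes as long as a camera call. They do not tell look-alikes from the thing itself.
- look_for(picture, target): "bbox" ([centre column, centre row, width, height] in pixels, round what is visible of it).
- place_of(picture, target): "uv" ([column, row] in pixels: a listed point, or the origin of a listed thing).
The state is a dict: "time": time; "qpos": joint angles; "qvel": joint speeds; "joint_efforts": joint torques, N m; "tcp_pos": TCP position; "tool_rot": TCP orientation; "force": force on the tool from outside, world axes, zero at the start; "torque": the same for the moment, N m; "gripper_width": opening from 0.0 (shut) to 1.0 (fully open).
Only numpy, scipy, OpenCV 4.12 (cv2) and the standard library are available. Lean on these libraries where they do the work, as an engineer would, in place of code of your own. Each camera call takes 0.05 s, during which the arm holds its last target.

TASK

Get the connecting-rod fixture ready for me: take the two steel plugs out of the wooden rack and drop the thick one into the bore at the end away from the spring plunger and the thin one into the bore next to the plunger, each fully home and let go. Then pull the blue plunger slide back by its black cross handle until the yellow pointer is level with the white line of the red marker, and keep holding it there: finish with the handle still held against the spring, so that I can lay the rod over the plugs. Leave the brass plug in the rack, and everything else on the bench, where it is.

Things in the scene. Friction and masses are not known exactly. Their poses are not given: they have to be found in the camera images.
- fixture: The rod fixture: bright steel plate 350 x 120 x 30 mm, flat on the bench and screwed down; origin at the centre of its underside. x: along the plate, in the direction in which the slide is pulled; y across; z up. On its centre line two blind bores, 17.5 mm wide, 26.5 mm deep, 2 mm chamfer, 120 mm apart; the blue sprung slide is on the +x half.
- big_bore (a point): Centre of the mouth, on the plate's top (30 mm above the bench), of the bore for the thick plug, at the end away from the plunger; fixture x = -125 mm. Frame as the fixture's.
- small_bore (a point): Centre of the mouth, on the plate's top, of the bore for the thin plug; fixture x = -5 mm. The resting plunger's nose (12 mm diameter, axis 16 mm above the plate) ends 15 mm from the bore's centre on its +x side, so the fingers best stand either side of the plug in y.
- rack: Wooden rack fixed on the bench, 85 x 220 x 40 mm, origin at the centre of its underside; three holes 18 mm wide in a row along its y, 68 mm apart, with one plug upright in each: thick steel, thin steel and brass, in any order.
- big_plug_mid (a point): Thick steel plug (0.3 to 0.45 kg): point on its axis, halfway up its post (38 mm diameter, 44 mm tall), where it is gripped. Under the post a collar 50 mm wide, 5 mm thick, which rests on the rack or plate, its underside 27 mm below this point; then a shank 16 mm wide, 24 mm long, foot tapered to 12 mm over 4 mm, ending 51 mm below this point. z: its axis, up.
- small_plug_mid (a point): Thin steel plug (0.12 to 0.19 kg): point on its axis, halfway up its post (20 mm diameter, 44 mm tall); collar 28 mm wide; collar, shank and heights otherwise as for the thick plug. z: its axis, up.
- big_plug: The thick steel plug again; origin at the foot of its shank, on the axis.
- small_plug: The thin steel plug again; origin at the foot of its shank, on the axis.
- handle (a point): Middle of the slide's black cross handle: level round bar, 14 mm diameter, 96 mm long along the fixture's y, 60 mm above the plate (90 mm above the bench), on a 12 mm stem at its middle; slide's top 34 mm below the bar's centre. Frame as the fixture's: pull along +x. Its spring draws it back: 5 N at rest, 11 N at 30 mm; hard stop at 45 mm.
- slide: The blue slide with plunger, handle and pointer (one piece). Origin at the fixture's origin when at rest; it moves only along the fixture's x.
- pointer (a point): Tip of the yellow pointer on the slide's +y side; it moves with the slide along the fixture's x, and starts 20 to 38 mm short of the mark.
- mark (a point): End, next to the pointer, of the white line across the red marker (12 mm wide) clamped on the scale bar beside the slide; it does not move. Frame as the fixture's: pointer and mark are level when at the same place along x (they pass 1 to 2 mm apart in y).
- brass_plug_mid (a point): Bystander: the brass plug in the rack, post 28 mm in diameter, otherwise as the steel ones; point halfway up its post.
- rod_mid (a point): Bystander: the dark steel connecting rod lying on the bench, 165 mm long, 20 mm thick; point in the middle of its beam.
- piston_mid (a point): Bystander: an aluminium piston standing on the bench, 74 mm in diameter, 58 mm tall; point at its centre.
- wrist_pin_mid (a point): Bystander: a steel wrist pin (tube) standing on the bench, 20 mm in diameter, 55 mm tall; point at its centre.
- spanner_grip (a point): Bystander: a spanner lying on the bench, 200 mm long; point on its shank.
- tape_mid (a point): Bystander: a yellow roll of tape lying on the bench, 100 mm in diameter, 24 mm high; point at its centre.
- oil_can_mid (a point): Bystander: a closed blue can with a white label band, 58 mm in diameter, 170 mm tall; point at its centre.
Not all that is in view belongs to the job. Leave any green or turquoise look-alike of the big_plug alone.

How it is judged:
By the outcome, as a careful person would: the job done as asked, in the order asked, and still so for the second after the job is handed in, while the arm keeps its last pose, push and grip.
It also fails if it takes over 67 s, if anything falls off the work surface, if the arm or the gripper's body presses on something with over 40 N, if the wrist force passes 120 N, or if a joint passes its speed limit or range.

## Working session

There is one attempt and no reset: what is moved stays moved. The work goes in short steps, Python scripts to look and compute and a tool call to move; the robot and the scene stay as the last step left them, time stands still between calls to the robot, and variables do not carry over. Pictures are saved under pics/ and viewed, and the job is handed in when it is done.

Besides the shell and the picture viewer there is one more tool, called by a JSON object that holds its "fn" and its "kwargs". drive_tool: Moves the arm, as the interface text tells. Its arguments: {"type":"object","properties":{"travel":{"type":"array"},"turn":{"type":"array"},"fingers":{"type":"array"},"newtons":{"type":"number"}},"required":["travel","turn","fingers"]}

```bash
ls; mkdir -p pics
python3 - <<'E'
from plant import telemetry, snapshot, look_for, place_of
import cv2, numpy as np, pickle
print(telemetry.state())
for n in("scene","top"):
    s=snapshot(n); cv2.imwrite(f"pics/{n}0.png",s["pixels"]); pickle.dump(s,open(f"{n}0.pkl","wb"))
    print(n,s["mtx"],s["origin"],s["orientation"],s.get("shot"))
    for t in ["fixture","big_bore","small_bore","rack","big_plug_mid","small_plug_mid","handle","pointer","mark","brass_plug_mid"]:
        print(t,[(np.round(d["uv"],1).tolist(),round(d["confidence"],2)) for d in place_of(s,t)[:3]])
E
```

```text
pics
{'time': 0.0, 'qpos': array([ 1.11380078,  0.53716797, -0.00448581,  1.538882  ,  0.0025679 ,
        1.06727954, -0.07119059]), 'qvel': array([-3.67784663e-05,  2.48416834e-04, -7.95003412e-04, -9.15710927e-05,
        6.64095349e-04, -2.33070568e-03,  4.41383080e-04]), 'joint_efforts': array([ 3.03846746e-04, -5.83408999e+01,  1.04874931e+00, -2.59105539e+01,
        1.23364676e-02,  9.52985807e-03, -1.58348530e-05]), 'tcp_pos': array([ 0.24737791, -0.60040063,  0.230408  ]), 'tool_rot': array([-8.41270819e-04,  9.80959817e-01,  1.94208877e-01, -2.04729230e-04]), 'force': array([0.48558866, 0.29507421, 0.31050687]), 'torque': array([ 0.02504946,  0.00907354, -0.05544323]), 'gripper_width': 1.000367204432759}
scene [[484.31248302   0.         260.06506061]
 [  0.         484.31248302 193.73519596]
 [  0.           0.           1.        ]] [1.03311654 0.5427496  1.31368773] [-0.09849944  0.34082097  0.89683632 -0.26424145] 1
fixture [([234.0, 234.6], 0.56), ([341.2, 257.0], 0.33)]
big_bore [([256.5, 258.2], 0.87)]
small_bore [([235.5, 228.5], 0.72)]
rack [([340.1, 261.3], 0.71)
[... 344 characters left out ...]
   435.01294517 191.15944226]
 [  0.           0.           1.        ]] [ 0.35491134 -0.03735321  1.61125165] [-0.03857159  0.71584485 -0.69625616  0.03613493] 2
fixture [([248.9, 164.9], 0.56), ([155.9, 208.2], 0.27)]
big_bore [([214.7, 158.7], 0.96), ([252.3, 169.3], 0.16)]
small_bore [([254.0, 163.3], 0.88)]
rack [([178.8, 207.6], 0.85)]
big_plug_mid [([227.0, 201.3], 0.63), ([170.0, 173.9], 0.54), ([194.7, 205.2], 0.47)]
small_plug_mid [([171.5, 208.9], 0.41)]
handle [([280.6, 161.6], 0.87), ([149.5, 174.4], 0.58), ([124.6, 139.3], 0.54)]
pointer [([267.5, 155.5], 0.62)]
mark [([215.4, 155.3], 0.47), ([276.5, 154.5], 0.36), ([160.3, 210.4], 0.29)]
brass_plug_mid [([155.7, 206.7], 0.39)]
```

Run:
```python
import cv2
a=cv2.imread("pics/scene0.png");b=cv2.imread("pics/top0.png")
cv2.imwrite("pics/s1.png",cv2.resize(a[160:340,170:410],None,fx=3.3,fy=3.3,interpolation=cv2.INTER_CUBIC))
cv2.imwrite("pics/t1.png",cv2.resize(b[120:260,110:310],None,fx=4,fy=4,interpolation=cv2.INTER_CUBIC))
```

```text
(no output)
```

View pics/scene0.png

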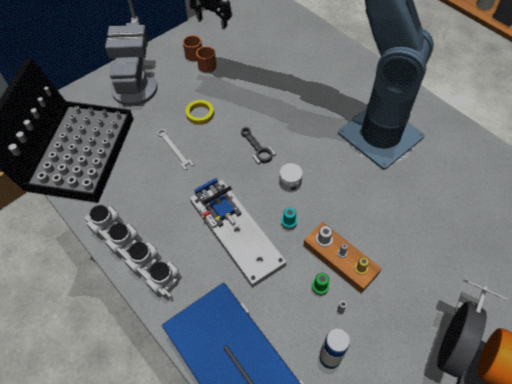

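View pics/s1.png

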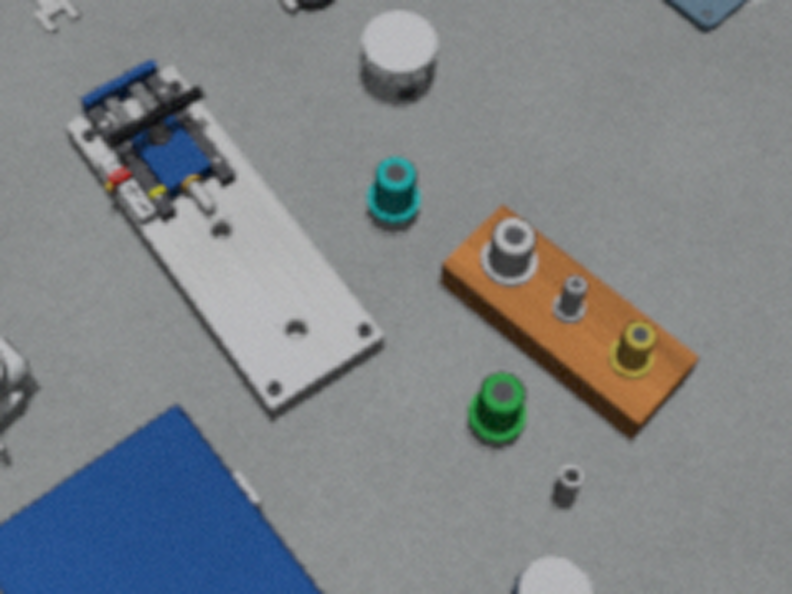

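View pics/t1.png

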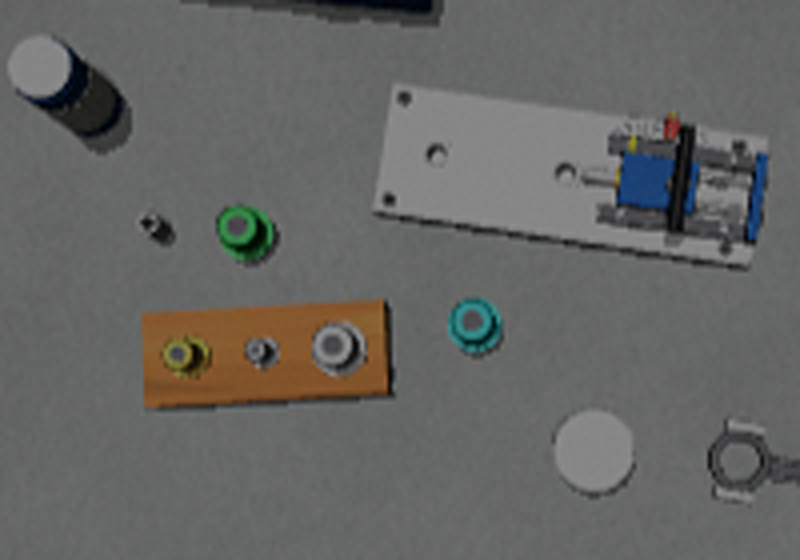

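View pics/top0.png

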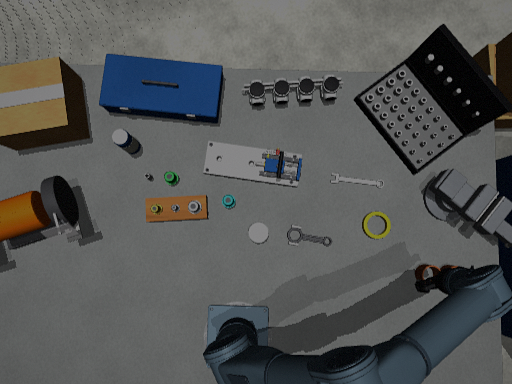

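```bash
cat > h.py <<'E'
import numpy as np, cv2, pickle
from scipy.spatial.transform import Rotation as R
def rot(s): 
    w,x,y,z=s["orientation"]; return R.from_quat([x,y,z,w]).as_matrix()
def ray(s,u,v):
    K=s["mtx"]; d=np.array([(u-K[0,2])/K[0,0],(v-K[1,2])/K[1,1],1.]); return rot(s)@d
def onz(s,uv,z):
    d=ray(s,*uv); o=np.array(s["origin"]); return o+d*(z-o[2])/d[2]
def cloud(s):
    K=s["mtx"]; v,u=np.mgrid[0:384,0:512]; D=s["depth"]
    P=np.stack([(u-K[0,2])/K[0,0]*D,(v-K[1,2])/K[1,1]*D,D],-1)
    W=P@rot(s).T+np.array(s["origin"]); W[D==0]=np.nan; return W
def proj(s,p):
    c=rot(s).T@(np.asarray(p)-np.array(s["origin"])); K=s["mtx"]
    return np.array([K[0,0]*c[0]/c[2]+K[0,2],K[1,1]*c[1]/c[2]+K[1,2]])
E
python3 - <<'E'
from h import *
S={n:pickle.load(open(n+"0.pkl","rb")) for n in("scene","top")}
L={"scene":dict(big_bore=(256.5,258.2,.03),small_bore=(235.5,228.5,.03),big=(323.4,235,.067),small=(342.4,249.5,.067),handle=(220.2,195,.09),brass=(365.8,267.3,.067),mark=(206.9,211.3,.05),pointer=(213.8,221.2,.05),rack=(340.1,261.3,0),fixture=(234,234.6,0)),
"top":dict(big_bore=(214.7,158.7,.03),small_bore=(254,163.3,.03),big=(194.7,205.2,.067),small=(171.5,208.9,.067),handle=(280.6,161.6,.09),brass=(155.7,206.7,.067),mark=(276.5,154.5,.05),pointer=(267.5,155.5,.05),rack=(178.8,207.6,0),fixture=(248.9,164.9,0))}
for k in L["top"]:
    print(k,*[np.round(onz(S[n],L[n][k][:2],L[n][k][2])[:2]*1000,1) for n in S])
for n in S:
    W=cloud(S[n]); z=W[...,2]
    print(n,"bench z",np.nanmedian(z[180:190,320:340]) )
    # plug tops & collars by height near rack
    for lo,hi in((.02,.036),(.036,.043),(.07,.1)):
        m=(z>lo)&(z<hi)&(abs(W[...,0]-.565)<.09)&(W[...,1]>.05)&(W[...,1]<.42)
        nl,lab,st,c=cv2.connectedComponentsWithStats(m.astype(np.uint8))
        for i in range(1,nl):
            if st[i,4]>8:
                q=W[lab==i]; print(lo,st[i,4],np.round(c[i],1),np.round(np.median(q,0)*1000,1),np.round((q.min(0)+q.max(0))*500,1),np.round(np.ptp(q,axis=0)*1000))
E
```

```text
big_bore [643.8  81.4] [639.3 101.8]
small_bore [626.4 -34.3] [626.1 -43.5]
big [461.4 168.3] [463.1 163.6]
small [454.3 236.9] [447.6 245.5]
handle [ 606.3 -125.4] [ 624.5 -137.2]
brass [445.9 317.9] [453.9 302.1]
mark [ 659.4 -128.4] [ 657.4 -124.4]
pointer [665.3 -87.5] [652.8 -91.7]
rack [456.6 242.5] [457.2 230.9]
fixture [634.  -34.5] [624.7 -24.6]
scene bench z -0.0004263322772959377
0.02 36 [290.  224.5] [494.9  66.9  29.8] [491.4  62.6  29.1] [32. 22. 14.]
0.02 750 [267.1 256.3] [615.9  97.3  29.5] [614.7  98.6  28. ] [81. 97. 16.]
0.02 170 [334.3 266. ] [492.3 249.7  28.7] [488.7 241.2  27.9] [ 27. 219.  16.]
0.02 92 [319.5 287.9] [575.4 271.4  29.1] [563.1 262.1  28.9] [49. 51. 14.]
0.02 17 [340.8 309.5] [572.3 349.7  25.8] [570.8 347.1  27.7] [ 8. 18. 15.]
0.036 16 [290.6 222.4] [493.2  65.9  39.2] [489.1  62.1  39.5] [24. 16.  6.]
0.036 376 [331.6 258.5] [485.5 223.5  39.9] [488.9 240.8  39.5] [ 28. 218.   7.]
0.036 12 [322.3 288.5] [571.5 276.8  39.6] [570.1 273.9  39.5] [19. 14.  6.]
0.07 37 [290.8 214.3] [487.3  56.7  73.5] [488.6  58.8  75.4] [24. 17. 11.]
0.07 114 [322.1 278.5] [563.4 261.7  73.2] [562.1 262.4  74.7] [36. 35.  9.]
top bench z 0.00020226457453431657
0.02 451 [216.7 165.1] [615.1  93.3  29.6] [615.6  96.8  28.2] [78. 92. 16.]
0.02 46 [173.  179.9] [552.  247.6  28.4] [563.2 258.4  27.9] [45. 47. 15.]
0.02 12 [165.1 199.4] [481.8 277.2  34.4] [483.  274.8  32.9] [11. 25.  6.]
0.036 163 [186.8 198.8] [487.5 196.1  39.2] [489.1 204.7  39.5] [ 28. 149.   7.]
0.036 22 [152.9 199.3] [483.1 320.1  38.1] [481.7 321.3  39.3] [12. 25.  6.]
0.036 11 [160.4 199.6] [483.7 293.4  37.6] [482.3 292.3  39.1] [11. 18.  6.]
0.07 59 [169.  176.2] [564.1 258.4  72.5] [564.6 259.3  74.7] [29. 36.  9.]
0.07 20 [224.5 199.5] [485.8  58.   72.4] [485.7  57.9  74.2] [18. 11.  8.]
```

Run:
```python
from h import *
S={n:pickle.load(open(n+"0.pkl","rb")) for n in("scene","top")}
for n in S:
    s=S[n]; W=cloud(s); z=W[...,2]; img=s["pixels"].astype(int)
    print(n)
    for nm,zz,xr,yr in(("rack",.04,(.39,.53),(.08,.37)),("plate",.03,(.53,.73),(-.26,.20))):
        m=(abs(z-zz)<.006)&(W[...,0]>xr[0])&(W[...,0]<xr[1])&(W[...,1]>yr[0])&(W[...,1]<yr[1])
        q=W[m][:,:2].astype(np.float32)*1000
        print(nm,m.sum(),cv2.minAreaRect(q))
    # plug tops: height cluster
    m=(z>.078)&(z<.1)&(W[...,0]>.4)&(W[...,0]<.53)&(W[...,1]>.1)&(W[...,1]<.36)
    nl,lab,st,c=cv2.connectedComponentsWithStats(m.astype(np.uint8))
    for i in range(1,nl):
        if st[i,4]>3: print("top",st[i,4],np.round(c[i],2),np.round(onz(s,c[i],.089)*1000,1),np.round(W[lab==i].mean(0)*1000,1))
    # dark spots on the plate
    g=cv2.cvtColor(s["pixels"],cv2.COLOR_BGR2GRAY).astype(float)
    for nm,g0 in {"scene":{"big":(259,259),"small":(236.5,229),"c1":(252.5,277.5),"c2":(280.5,259.5)},"top":{"big":(219,158.5),"small":(251.3,163.2),"c1":(211,144),"c2":(207,170)}}[n].items():
        u0,v0=int(g0[0]),int(g0[1]); r=3
        if nm[0]!='c': r=4
        p=g[v0-r:v0+r+1,u0-r:u0+r+1]; w=np.clip(np.median(p)*0.85-p,0,None)
        vv,uu=np.mgrid[v0-r:v0+r+1,u0-r:u0+r+1]; uv=(np.sum(w*uu)/w.sum(),np.sum(w*vv)/w.sum())
        print(nm,np.round(uv,2),np.round(onz(s,uv,.03)*1000,1))
```

```text
scene
rack 1574 ((451.2064514160156, 238.21888732910156), (89.84122467041016, 219.7259979248047), 4.447879791259766)
plate 2878 ((623.1570434570312, -35.563507080078125), (354.2938537597656, 122.44786071777344), 82.96668243408203)
top 137 [325.55 231.92] [459.8 172.   89. ] [459.  171.5  87.5]
top 45 [344.07 246.62] [454.5 239.3  89. ] [453.3 238.6  86.5]
top 85 [363.49 261.73] [448.5 306.6  89. ] [448.  306.4  88.1]
big [259.3 258.8] [639.   88.2  30. ]
small [236.45 229.04] [625.4 -30.9  30. ]
c1 [252.58 277.41] [691.6 118.8  30. ]
c2 [280.07 259.64] [595.8 130.2  30. ]
top
rack 1081 ((452.5791931152344, 235.04971313476562), (85.27069854736328, 220.13485717773438), 4.75283670425415)
plate 1968 ((625.2451171875, -36.93229675292969), (349.94085693359375, 121.49687957763672), 83.12384033203125)
top 94 [192.98 206.13] [458.1 166.6  89. ] [458.2 166.8  88. ]
top 53 [154.36 208.32] [446.6 301.7  89. ] [446.7 301.9  88.1]
top 28 [173.5  207.21] [452.4 234.8  89. ] [452.5 235.1  87. ]
big [218.11 157.23] [645.1  89.4  30. ]
small [251.04 162.01] [630.6 -32.4  30. ]
c1 [210.65 144.04] [693.8 118.7  30. ]
c2 [206.44 170.47] [594.6 130.5  30. ]
```

Run:
```python
import cv2
a=cv2.imread("pics/scene0.png");b=cv2.imread("pics/top0.png")
def big(im,u0,u1,v0,v1,f): 
    c=cv2.resize(im[v0:v1,u0:u1],None,fx=f,fy=f,interpolation=cv2.INTER_CUBIC)
    return c
cv2.imwrite("pics/s2.png",big(a,300,390,215,290,8))
cv2.imwrite("pics/t2.png",big(b,200,310,135,195,7))
cv2.imwrite("pics/s3.png",big(a,185,265,170,235,9))
```

```text
(no output)
```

View pics/s2.png

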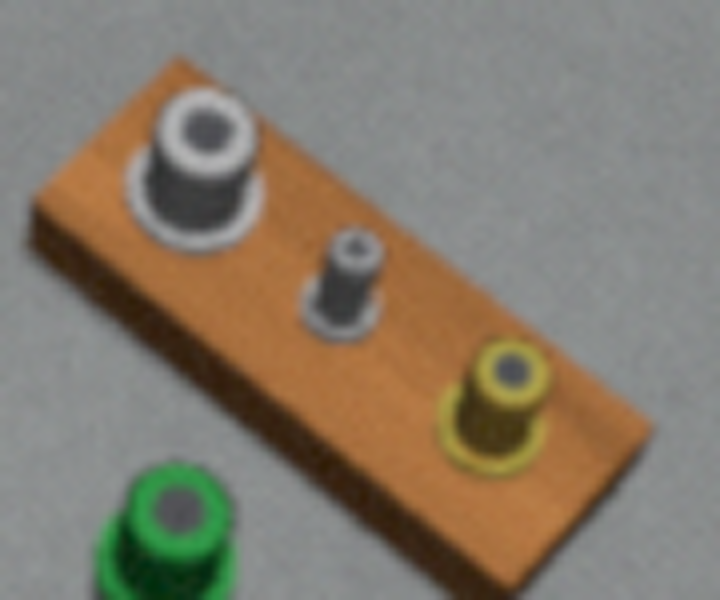

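View pics/t2.png

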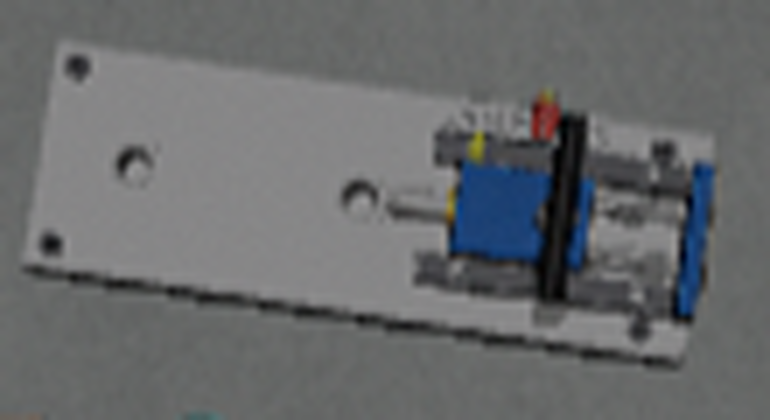

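View pics/s3.png

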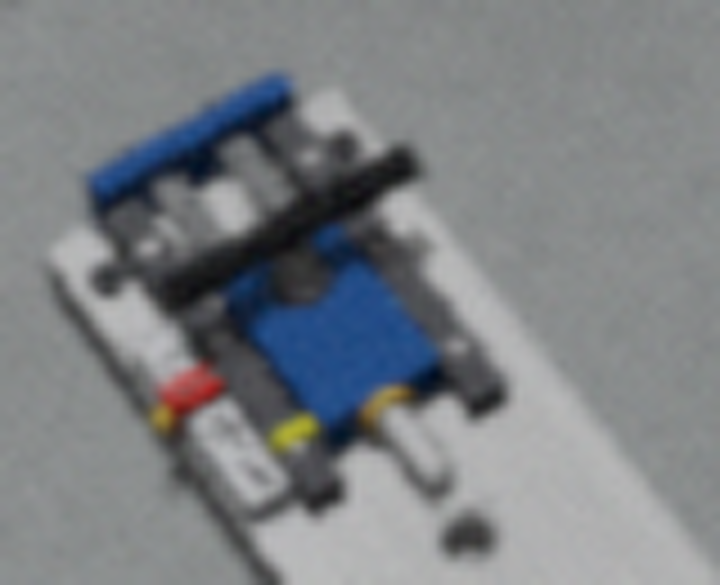

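{"fn": "drive_tool", "kwargs": {"travel": [[0,0,0],[0,0,0],[0,0,0],[0,0,0],[0,0,0],[0,0,0],[0,0,0],[0,0,0],[0,0,0]], "turn": [[0,0,-7.6],[0,0,-7.6],[0,0,-7.6],[0,0,-7.6],[0,0,-7.6],[0,0,-7.6],[0,0,-7.6],[0,0,-7.5],[0,0,0]], "fingers": [-1,-1,-1,-1,-1,-1,-1,-1,-1]}}

```text
time: 2.0
tcp_pos: [0.2474, -0.6011, 0.2312]
tool_rot: [0.0, 0.748, 0.664, 0.0]
force: [0.1, 0.0, -0.1]
gripper_width: 0.997
```

```bash
cat >> h.py <<'E'
def delta(target,yaw=83.1,st=None):
    "tool-frame travel (cm) to world target (m), and turn (deg) to tool-down with tool x at yaw"
    if st is None:
        from plant import telemetry; st=telemetry.state()
    w,x,y,z=st["tool_rot"]; C=R.from_quat([x,y,z,w])
    G=R.from_euler("z",yaw,degrees=True)*R.from_euler("x",180,degrees=True)
    print("t",round(st["time"],2),"tcp",np.round(st["tcp_pos"]*1000,1),"F",np.round(st["force"],1),"w",round(st["gripper_width"]*85,1))
    print(" turn",np.round((C.inv()*G).as_rotvec(degrees=True),2),"travel",np.round(C.inv().apply(np.asarray(target)-st["tcp_pos"])*100,2))
E
python3 - <<'E'
from h import *
S={n:pickle.load(open(n+"0.pkl","rb")) for n in("scene","top")}
delta([.55,-.3,.2]); delta([.458,.1685,.2])
# heights on the slide region in fixture frame
c=np.array([.6242,-.0363]); a=np.radians(-96.9); ex=np.array([np.cos(a),np.sin(a)]); ey=np.array([-ex[1],ex[0]])
for n in S:
    W=cloud(S[n]); q=W[...,:2]-c; X=q@ex*1000; Y=q@ey*1000; Z=W[...,2]*1000
    print(n)
    for x0 in range(0,190,10):
        row=[]
        for y0 in range(-80,80,10):
            m=(X>=x0)&(X<x0+10)&(Y>=y0)&(Y<y0+10)
            row.append("%4.0f"%Z[m].max() if m.any() else "   .")
        print(x0,*row)
E
```

```text
t 2.0 tcp [ 247.4 -601.1  231.2] F [ 0.1  0.  -0.1] w 84.7
 turn [ 0.01 -0.01  0.04] travel [33.5  26.44  3.13]
t 2.0 tcp [ 247.4 -601.1  231.2] F [ 0.1  0.  -0.1] w 84.7
 turn [ 0.01 -0.01  0.04] travel [78.92 11.72  3.14]
scene
0    5   27   32   31   33   34   34   48   48   32   34   35   33   37    2    5
10    4   26   34   33   37   35   33   55   55   35   33   31   36   34    2    3
20    0   27   33   32   47   50   34   57   54   35   47   52   35   33    4    4
30    3   27   34   45   49   49   34   53   57   36   48   48   45   50    6    3
40    4   27   34   44   52   56   59   58   60   59   57   54   49   48    3    3
50    8   28   33   44   49   56   60   61   60   57   56   52   49   49    3    3
60    6   30   35   36   52   62   61   59   59   61   57   47   53   48    3    3
70    8   27   38   46   48   61   61   61   61   56   60   48   53   55    7    4
80    1    .   31   96   98   96   96   96   93   91   57   89   92   58   51    3
90    5   32   32  100   98  102   99  100   98  103   98  100   99   52    4    2
100    2    .   33   95   95   95   88   
[... 1603 characters left out ...]
 99  102   93   42   -1    3
110    2    5   34   36   51   52   59   63   59   60   53   51   47   48    .   -0
120    5    5   31   32   50   48   56   48   36   54   46   49   48   34   28    4
130    6    1   35   35   48   49   54   43   36   50   50   53   34   30   32    7
140    3    6   41   41   54   47   57   57   53   54   46   49   44   34    2    4
150    3    1   38   43   49   52   56   53   51   52   52   50   35   37   28    8
160    1    3   33   32   58   63   62   63   62   62   64   63   66   33   36    3
170    4    5   33   32   65   63   59   65   65   63   60   61   28   33   -3    3
180    4    6    1    9    8    1    4    3    3   -2    3    1    3    4    7    4
```

{"fn": "drive_tool", "kwargs": {"travel": [[3.72,2.94,0],[3.72,2.94,0],[3.72,2.94,0],[3.72,2.94,0],[3.72,2.94,0],[3.72,2.94,0],[3.72,2.94,0],[3.72,2.94,0],[3.72,2.94,0],[4.13,-1.34,0.3],[4.13,-1.34,0.3],[4.13,-1.34,0.3],[4.13,-1.34,0.3],[4.13,-1.34,0.3],[4.13,-1.34,0.3],[4.13,-1.34,0.3],[4.13,-1.34,0.3],[4.13,-1.34,0.3],[4.13,-1.34,0.3],[4.13,-1.34,0.3]], "turn": [[0,0,0],[0,0,0],[0,0,0],[0,0,0],[0,0,0],[0,0,0],[0,0,0],[0,0,0],[0,0,0],[0,0,0],[0,0,0],[0,0,0],[0,0,0],[0,0,0],[0,0,0],[0,0,0],[0,0,0],[0,0,0],[0,0,0],[0,0,0]], "fingers": [-1,-1,-1,-1,-1,-1,-1,-1,-1,-1,-1,-1,-1,-1,-1,-1,-1,-1,-1,-1]}}

```text
time: 4.0
tcp_pos: [0.4585, 0.1698, 0.1984]
tool_rot: [0.0, 0.75, 0.662, 0.0]
force: [1.5, 0.4, -0.5]
gripper_width: 0.996
```

Run:
```python
from h import *
delta([.458,.1685,.05])
```

```text
t 4.0 tcp [458.5 169.8 198.4] F [ 1.5  0.4 -0.5] w 84.7
 turn [ 0.04 -0.01 -0.27] travel [-0.14 -0.04 14.84]
```

{"fn": "drive_tool", "kwargs": {"travel": [[-0.14,0,3.0],[0,0,3.0],[0,0,3.0],[0,0,3.0],[0,0,2.0],[0,0,0.8],[0,0,0],[0,0,0],[0,0,0],[0,0,0],[0,0,0],[0,0,0],[0,0,0],[0,0,0],[0,0,0],[0,0,0]], "turn": [[0,0,0],[0,0,0],[0,0,0],[0,0,0],[0,0,0],[0,0,0],[0,0,0],[0,0,0],[0,0,0],[0,0,0],[0,0,0],[0,0,0],[0,0,0],[0,0,0],[0,0,0],[0,0,0]], "fingers": [-1,-1,-1,-1,-1,-1,-1,-1,1,1,1,1,1,1,1,1], "newtons": 60}}

```text
time: 5.6
tcp_pos: [0.4588, 0.167, 0.051]
tool_rot: [0.0, 0.749, 0.663, 0.0]
force: [-1.5, -0.8, 8.4]
gripper_width: 0.43
```

Run:
```python
from h import *
delta([.458,.1685,.05])
```

```text
t 5.6 tcp [458.8 167.   51. ] F [-1.5 -0.8  8.4] w 36.5
 turn [ 0.03  0.01 -0.02] travel [ 0.14 -0.1   0.1 ]
```

{"fn": "drive_tool", "kwargs": {"travel": [[0,0,-1.0],[0,0,-2.0],[0,0,-3.0],[0,0,-3.0],[0,0,-1.5],[0,0,0],[0,0,0]], "turn": [[0,0,0],[0,0,0],[0,0,0],[0,0,0],[0,0,0],[0,0,0],[0,0,0]], "fingers": [1,1,1,1,1,1,1]}}

```text
time: 6.3
tcp_pos: [0.4583, 0.1664, 0.155]
tool_rot: [0.0, 0.749, 0.663, -0.0]
force: [-0.2, -0.6, -3.3]
gripper_width: 0.427
```

Run:
```python
from h import *
delta([.640,.088,.115])
```

```text
t 6.3 tcp [458.3 166.4 155. ] F [-0.2 -0.6 -3.3] w 36.3
 turn [-0.02  0.03 -0.02] travel [-5.59 18.98  4.  ]
```

{"fn": "drive_tool", "kwargs": {"travel": [[-0.7,2.37,0],[-0.7,2.37,0],[-0.7,2.37,0],[-0.7,2.37,0],[-0.7,2.37,0],[-0.7,2.37,0],[-0.7,2.37,0],[-0.69,2.37,0],[0,0,2.5],[0,0,2.5],[0,0,0],[0,0,0]], "turn": [[0,0,0],[0,0,0],[0,0,0],[0,0,0],[0,0,0],[0,0,0],[0,0,0],[0,0,0],[0,0,0],[0,0,0],[0,0,0],[0,0,0]], "fingers": [1,1,1,1,1,1,1,1,1,1,1,1]}}

```text
time: 7.5
tcp_pos: [0.6391, 0.0886, 0.104]
tool_rot: [-0.001, 0.748, 0.663, -0.001]
force: [0.1, 0.1, -2.8]
gripper_width: 0.432
```

Run:
```python
from h import *
from plant import snapshot
delta([.640,.088,.07])
s=snapshot("scene"); pickle.dump(s,open("scene1.pkl","wb"))
t=snapshot("top"); pickle.dump(t,open("top1.pkl","wb"))
a=cv2.resize(s["pixels"][200:290,200:310],None,fx=7,fy=6.5,interpolation=cv2.INTER_CUBIC); cv2.imwrite("pics/s4.png",a)
a=cv2.resize(t["pixels"][110:200,170:280],None,fx=7,fy=6.5,interpolation=cv2.INTER_CUBIC); cv2.imwrite("pics/t4.png",a)
```

```text
t 7.5 tcp [639.1  88.6 104. ] F [ 0.1  0.1 -2.8] w 36.7
 turn [-0.17  0.04  0.02] travel [-0.05  0.11  3.4 ]
```

View pics/s4.png

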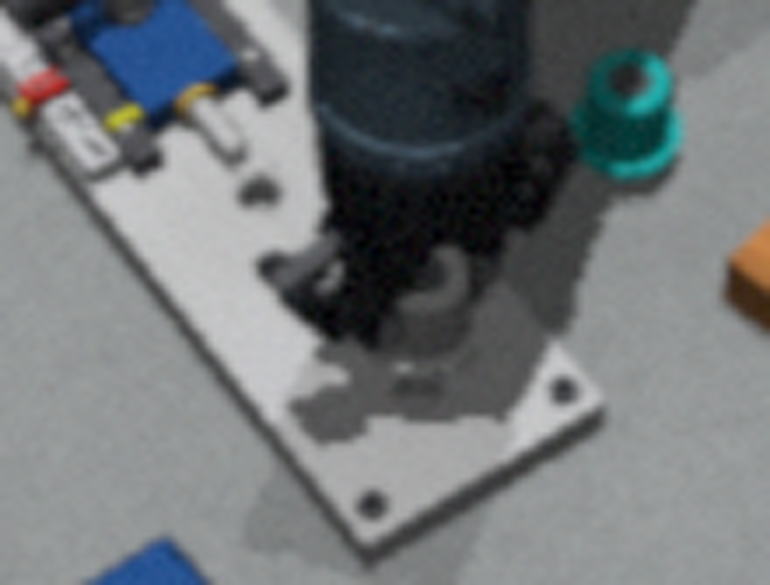

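View pics/t4.png

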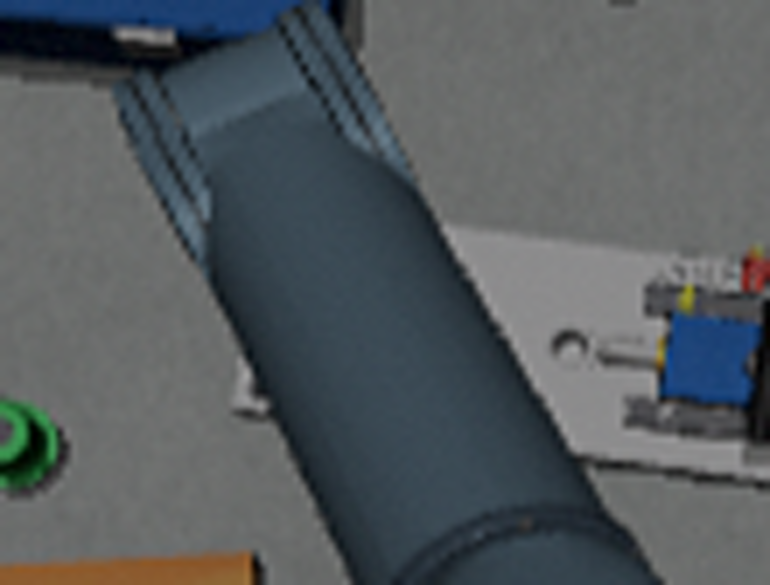

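{"fn": "drive_tool", "kwargs": {"travel": [[0,0.1,1.5],[0,0,1.5],[0,0,0.5],[0,0,0.4],[0,0,0.4],[0,0,0],[0,0,0]], "turn": [[0,0,0],[0,0,0],[0,0,0],[0,0,0],[0,0,0],[0,0,0],[0,0,0]], "fingers": [1,1,1,1,1,1,1]}}

```text
time: 8.3
tcp_pos: [0.6412, 0.0881, 0.0623]
tool_rot: [0.0, 0.749, 0.663, -0.0]
force: [0.3, -1.3, -3.2]
gripper_width: 0.431
```

Run:
```python
from h import *
delta([.640,.088,.041])
```

```text
t 8.3 tcp [641.2  88.1  62.3] F [ 0.3 -1.3 -3.2] w 36.6
 turn [-0.    0.03 -0.03] travel [-0.02 -0.12  2.13]
```

{"fn": "drive_tool", "kwargs": {"travel": [[0,0,0.4],[0,0,0.4],[0,0,0.3],[0,0,0],[0,0,0]], "turn": [[0,0,0],[0,0,0],[0,0,0],[0,0,0],[0,0,0]], "fingers": [1,1,1,1,1]}}

```text
time: 8.8
tcp_pos: [0.641, 0.0874, 0.0506]
tool_rot: [0.0, 0.749, 0.663, -0.001]
force: [0.1, -4.6, -7.0]
gripper_width: 0.429
```

Run:
```python
from h import *
delta([.640,.088,.041])
```

```text
t 8.8 tcp [641.   87.4  50.6] F [ 0.1 -4.6 -7. ] w 36.5
 turn [-0.02  0.07 -0.03] travel [ 0.05 -0.11  0.96]
```

{"fn": "drive_tool", "kwargs": {"travel": [[-0.08,0,0.3],[0,0,0.3],[0,0,0.2],[0,0,0],[0,0,0]], "turn": [[0,0,0],[0,0,0],[0,0,0],[0,0,0],[0,0,0]], "fingers": [1,1,1,1,1]}}

```text
time: 9.3
tcp_pos: [0.6411, 0.0873, 0.043]
tool_rot: [0.0, 0.749, 0.663, -0.0]
force: [-0.1, -5.2, -3.5]
gripper_width: 0.43
```

Run:
```python
from h import *
delta([.640,.088,.041])
```

```text
t 9.3 tcp [641.1  87.3  43. ] F [-0.1 -5.2 -3.5] w 36.6
 turn [-0.    0.03 -0.02] travel [ 0.06 -0.12  0.2 ]
```

{"fn": "drive_tool", "kwargs": {"travel": [[-0.1,0,0.1],[0,0,0.1],[0,0,0.1],[0,0,0.1],[0,0,0]], "turn": [[0,0,0],[0,0,0],[0,0,0],[0,0,0],[0,0,0]], "fingers": [1,1,1,1,1]}}

```text
time: 9.8
tcp_pos: [0.6412, 0.087, 0.0411]
tool_rot: [0.0, 0.748, 0.663, 0.0]
force: [-6.0, -5.3, 13.7]
gripper_width: 0.429
```

Run:
```python
from h import *
delta([.640,.088,.041])
```

```text
t 9.8 tcp [641.2  87.   41.1] F [-6.  -5.3 13.7] w 36.5
 turn [ 0.02  0.01 -0.01] travel [ 0.09 -0.13  0.01]
```

{"fn": "drive_tool", "kwargs": {"travel": [[0,0,0],[0,0,0],[0,0,0],[0,0,0],[0,0,0],[0,0,0],[0,0,0],[0,0,-1.0],[0,0,-3.0],[0,0,-4.0],[0,0,-4.0],[0,0,0],[0,0,0]], "turn": [[0,0,0],[0,0,0],[0,0,0],[0,0,0],[0,0,0],[0,0,0],[0,0,0],[0,0,0],[0,0,0],[0,0,0],[0,0,0],[0,0,0],[0,0,0]], "fingers": [-0.6,-1,-1,-1,-1,-1,-1,-1,-1,-1,-1,-1,-1]}}

```text
time: 11.1
tcp_pos: [0.6417, 0.0868, 0.161]
tool_rot: [0.001, 0.748, 0.663, 0.001]
force: [0.0, -0.7, -0.7]
gripper_width: 0.999
```

Run:
```python
from h import *
from plant import snapshot
delta([.453,.2367,.16])
s=snapshot("scene"); pickle.dump(s,open("scene2.pkl","wb"))
a=cv2.resize(s["pixels"][200:290,200:310],None,fx=7,fy=6.5,interpolation=cv2.INTER_CUBIC); cv2.imwrite("pics/s5.png",a)
```

```text
t 11.1 tcp [641.7  86.8 161. ] F [ 0.  -0.7 -0.7] w 84.9
 turn [ 0.15 -0.03 -0.01] travel [ 12.61 -20.54   0.05]
```

View pics/s5.png

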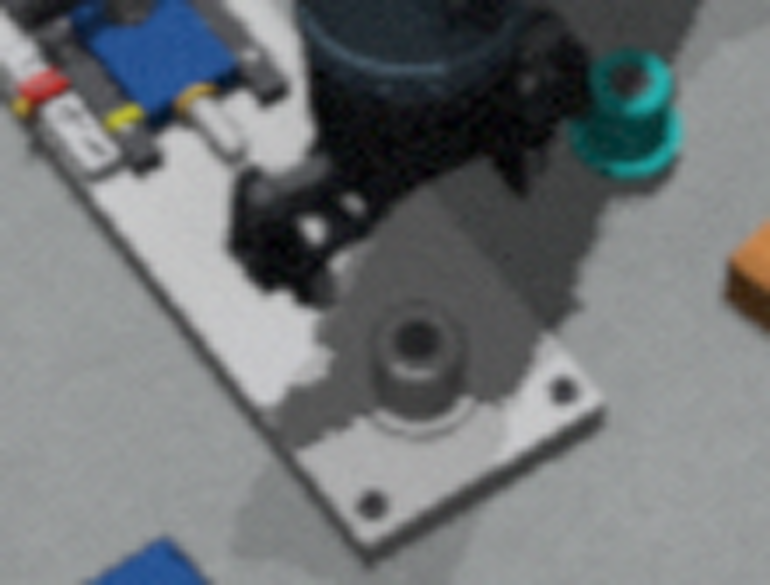

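{"fn": "drive_tool", "kwargs": {"travel": [[2.1,-3.42,0],[2.1,-3.42,0],[2.1,-3.42,0],[2.1,-3.42,0],[2.1,-3.42,0],[2.1,-3.44,0],[0,0,2.0],[0,0,3.0],[0,0,3.0],[0,0,2.0],[0,0,1.0],[0,0,0],[0,0,0]], "turn": [[0,0,0],[0,0,0],[0,0,0],[0,0,0],[0,0,0],[0,0,0],[0,0,0],[0,0,0],[0,0,0],[0,0,0],[0,0,0],[0,0,0],[0,0,0]], "fingers": [-1,-1,-1,-1,-1,-1,-1,-1,-1,-1,-1,-1,-1]}}

```text
time: 12.45
tcp_pos: [0.4523, 0.2367, 0.0495]
tool_rot: [-0.0, 0.748, 0.663, 0.0]
force: [-0.1, -0.3, 0.5]
gripper_width: 1.003
```

Run:
```python
from h import *
delta([.453,.2367,.05])
```

```text
t 12.45 tcp [452.3 236.7  49.5] F [-0.1 -0.3  0.5] w 85.2
 turn [-0.01 -0.01 -0.  ] travel [ 0.01  0.07 -0.05]
```

{"fn": "drive_tool", "kwargs": {"travel": [[0,0,-0.2],[0,0,0],[0,0,0],[0,0,0],[0,0,0],[0,0,0],[0,0,0],[0,0,0],[0,0,0],[0,0,0],[0,0,0],[0,0,0]], "turn": [[0,0,0],[0,0,0],[0,0,0],[0,0,0],[0,0,0],[0,0,0],[0,0,0],[0,0,0],[0,0,0],[0,0,0],[0,0,0],[0,0,0]], "fingers": [1,1,1,1,1,1,1,1,1,1,1,1]}}

```text
time: 13.65
tcp_pos: [0.4523, 0.2365, 0.0517]
tool_rot: [0.0, 0.748, 0.663, 0.0]
force: [-1.2, -0.3, 6.7]
gripper_width: 0.215
```

Run:
```python
from h import *
delta([.453,.2367,.05])
```

```text
t 13.65 tcp [452.3 236.5  51.7] F [-1.2 -0.3  6.7] w 18.3
 turn [ 0.02  0.   -0.01] travel [0.02 0.06 0.17]
```

{"fn": "drive_tool", "kwargs": {"travel": [[0,0,-1.0],[0,0,-2.0],[0,0,-3.0],[0,0,-3.0],[0,0,-1.5],[0,0,0]], "turn": [[0,0,0],[0,0,0],[0,0,0],[0,0,0],[0,0,0],[0,0,0]], "fingers": [1,1,1,1,1,1]}}

```text
time: 14.25
tcp_pos: [0.4534, 0.2372, 0.1586]
tool_rot: [0.001, 0.748, 0.663, 0.002]
force: [-0.2, -0.6, -1.3]
gripper_width: 0.218
```

Run:
```python
from h import *
delta([.6268,-.0315,.1])
```

```text
t 14.25 tcp [453.4 237.2 158.6] F [-0.2 -0.6 -1.3] w 18.6
 turn [ 0.2  -0.13 -0.02] travel [-24.6   20.43   5.88]
```

{"fn": "drive_tool", "kwargs": {"travel": [[-3.07,2.56,0],[-3.07,2.56,0],[-3.07,2.56,0],[-3.07,2.56,0],[-3.07,2.56,0],[-3.07,2.56,0],[-3.07,2.56,0],[-3.07,2.56,0],[0,0,2.5],[0,0,2.5],[0,0,1.5],[0,0,0],[0,0,0]], "turn": [[0,0,0],[0,0,0],[0,0,0],[0,0,0],[0,0,0],[0,0,0],[0,0,0],[0,0,0],[0,0,0],[0,0,0],[0,0,0],[0,0,0],[0,0,0]], "fingers": [1,1,1,1,1,1,1,1,1,1,1,1,1]}}

```text
time: 15.55
tcp_pos: [0.6259, -0.0315, 0.0913]
tool_rot: [-0.0, 0.748, 0.663, -0.0]
force: [0.0, 0.3, -1.5]
gripper_width: 0.218
```

Run:
```python
from h import *
from plant import snapshot
delta([.6268,-.0315,.07])
s=snapshot("scene"); pickle.dump(s,open("scene3.pkl","wb"))
a=cv2.resize(s["pixels"][180:280,190:300],None,fx=7,fy=6,interpolation=cv2.INTER_CUBIC); cv2.imwrite("pics/s6.png",a)
```

```text
t 15.55 tcp [625.9 -31.5  91.3] F [ 0.   0.3 -1.5] w 18.5
 turn [-0.03 -0.01  0.03] travel [0.01 0.09 2.13]
```

View pics/s6.png

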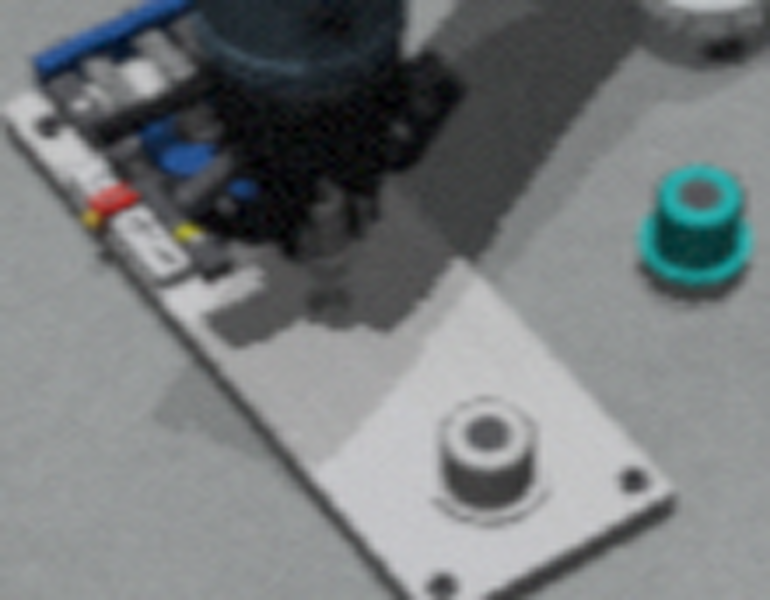

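{"fn": "drive_tool", "kwargs": {"travel": [[0,0.1,1.5],[0,0,0.8],[0,0,0.4],[0,0,0.4],[0,0,0],[0,0,0]], "turn": [[0,0,0],[0,0,0],[0,0,0],[0,0,0],[0,0,0],[0,0,0]], "fingers": [1,1,1,1,1,1]}}

```text
time: 16.2
tcp_pos: [0.6271, -0.032, 0.0604]
tool_rot: [0.0, 0.748, 0.663, 0.0]
force: [-0.7, 0.1, -0.7]
gripper_width: 0.217
```

Run:
```python
from h import *
delta([.6268,-.0315,.0417])
```

```text
t 16.2 tcp [627.1 -32.   60.4] F [-0.7  0.1 -0.7] w 18.5
 turn [ 0.01 -0.01 -0.01] travel [ 0.05 -0.03  1.87]
```

{"fn": "drive_tool", "kwargs": {"travel": [[0,0,0.4],[0,0,0.4],[0,0,0.4],[0,0,0.3],[0,0,0],[0,0,0]], "turn": [[0,0,0],[0,0,0],[0,0,0],[0,0,0],[0,0,0],[0,0,0]], "fingers": [1,1,1,1,1,1]}}

```text
time: 16.8
tcp_pos: [0.6268, -0.0321, 0.0451]
tool_rot: [-0.0, 0.748, 0.663, -0.0]
force: [0.1, 0.2, -2.3]
gripper_width: 0.215
```

Run:
```python
from h import *
delta([.6268,-.0315,.0417])
```

```text
t 16.8 tcp [626.8 -32.1  45.1] F [ 0.1  0.2 -2.3] w 18.3
 turn [-0.02  0.   -0.01] travel [ 0.06 -0.01  0.34]
```

{"fn": "drive_tool", "kwargs": {"travel": [[0,0,0.2],[0,0,0.1],[0,0,0.1],[0,0,0.1],[0,0,0]], "turn": [[0,0,0],[0,0,0],[0,0,0],[0,0,0],[0,0,0]], "fingers": [1,1,1,1,1]}}

```text
time: 17.3
tcp_pos: [0.6271, -0.032, 0.0417]
tool_rot: [0.0, 0.748, 0.663, -0.0]
force: [-5.0, -0.4, 10.5]
gripper_width: 0.214
```

Run:
```python
from h import *
delta([.6268,-.0315,.0417])
```

```text
t 17.3 tcp [627.1 -32.   41.7] F [-5.  -0.4 10.5] w 18.2
 turn [ 0.01  0.03 -0.01] travel [ 0.04 -0.04 -0.  ]
```

{"fn": "drive_tool", "kwargs": {"travel": [[0,0,0],[0,0,0],[0,0,0],[0,0,0],[0,0,0],[0,0,0],[0,0,-1.0],[0,0,-3.0],[0,0,-4.0],[0,0,-4.0],[0,0,-1.0],[0,0,0]], "turn": [[0,0,0],[0,0,0],[0,0,0],[0,0,0],[0,0,0],[0,0,0],[0,0,0],[0,0,0],[0,0,0],[0,0,0],[0,0,0],[0,0,0]], "fingers": [-0.6,-0.6,-0.6,-0.6,-0.6,-0.6,-0.6,-0.6,-0.6,-0.6,-0.6,-0.6]}}

```text
time: 18.5
tcp_pos: [0.6285, -0.032, 0.173]
tool_rot: [0.002, 0.748, 0.663, 0.002]
force: [-0.9, -0.5, -0.5]
gripper_width: 0.799
```

Run:
```python
from h import *
from plant import snapshot
s=snapshot("scene"); pickle.dump(s,open("scene4.pkl","wb"))
t=snapshot("top"); pickle.dump(t,open("top4.pkl","wb"))
a=cv2.resize(s["pixels"][180:280,190:300],None,fx=7,fy=6,interpolation=cv2.INTER_CUBIC); cv2.imwrite("pics/s7.png",a)
S=pickle.load(open("scene0.pkl","rb"));T=pickle.load(open("top0.pkl","rb"))
# handle refinement, fixture frame from bores
b=np.array([.6412,.088]); a=np.radians(-96.9); ex=np.array([np.cos(a),np.sin(a)]); ey=np.array([-ex[1],ex[0]])
o=np.array([.6268,-.0317])+.005*ex
for n,q in(("scene",S),("top",T)):
    W=cloud(q); z=W[...,2]; X=(W[...,:2]-o)@ex; Y=(W[...,:2]-o)@ey
    m=(z>.08)&(z<.105)&(X>.05)&(X<.15)&(abs(Y)<.08)
    v,u=np.nonzero(m); uv=(u.mean(),v.mean()); 
    P=W[m]; print(n,m.sum(),"uv",uv,np.round(onz(q,uv,.092)*1000,1),np.round(P.mean(0)*1000,1),"X",X[m].mean(),Y[m].mean(),X[m].min(),X[m].max(),Y[m].min(),Y[m].max())
    # slope of bar in fixture frame
    print(np.degrees(np.polyfit(Y[m],X[m],1)[0]))
delta([.6268,-.0315,.17])
```

```text
scene 152 uv (np.float64(217.1578947368421), np.float64(194.77631578947367)) [ 613.3 -131.    92. ] [ 613.7 -130.1   93.7] X 0.0942162331372109 -0.0011938682095972181 0.08727454240889658 0.106026279521914 -0.049344036457308296 0.04525158350469769
0.8925632038900456
top 107 uv (np.float64(279.7196261682243), np.float64(164.62616822429908)) [ 613.2 -134.2   92. ] [ 612.8 -134.    94.8] X 0.09828447134122395 -0.0015932442934491907 0.09148413692791917 0.10526604361821867 -0.048468567421508055 0.047889034792576876
-0.0692886021469475
t 18.6 tcp [626.3 -32.3 169.6] F [-0.5 -0.3 -0.6] w 68.3
 turn [-0.07  0.02 -0.01] travel [ 0.08  0.04 -0.05]
```

View pics/s7.png

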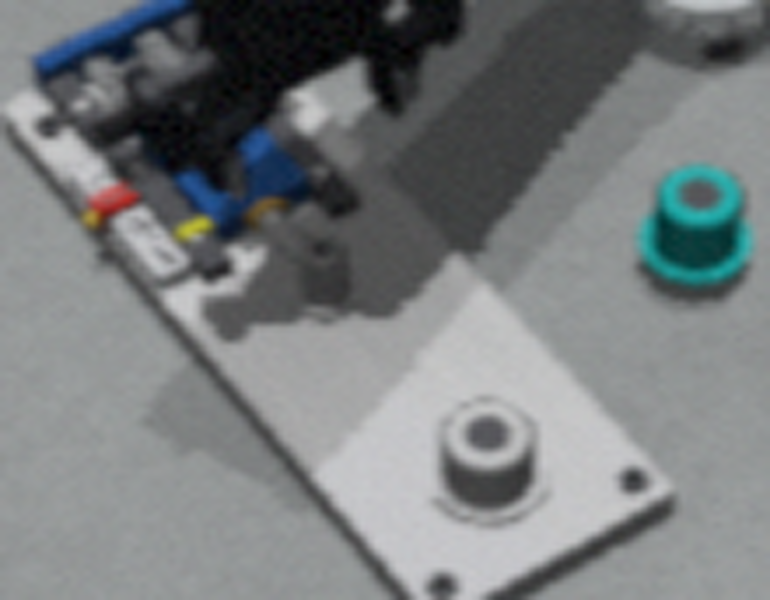

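Run:
```python
from h import *
from plant import telemetry
print(np.round(telemetry.state()["qpos"],2))
delta([.6135,-.1325,.17])
```

```text
[ 0.28  0.61 -0.43  1.63  0.3   0.97 -0.37]
t 18.6 tcp [626.3 -32.3 169.6] F [-0.5 -0.3 -0.6] w 68.3
 turn [-0.07  0.02 -0.01] travel [-10.1   -0.06  -0.04]
```

{"fn": "drive_tool", "kwargs": {"travel": [[-3.4,0,0],[-3.4,0,0],[-3.3,0,0],[0,0,0],[0,0,0],[0,0,0],[0,0,0],[0,0,0],[0,0,0],[0,0,0],[0,0,0],[0,0,0],[0,0,0],[0,0,0],[0,0,0]], "turn": [[0,0,0],[0,0,0],[0,0,0],[0,0,8.2],[0,0,8.2],[0,0,8.2],[0,0,8.2],[0,0,8.2],[0,0,8.2],[0,0,8.2],[0,0,8.2],[0,0,8.2],[0,0,8.2],[0,0,8.0],[0,0,0]], "fingers": [0,0,0,0,0,0,0,0,0,0,0,0,0,0,0]}}

```text
time: 20.1
tcp_pos: [0.6136, -0.1321, 0.1683]
tool_rot: [0.0, 0.998, -0.061, -0.002]
force: [-0.0, -0.2, -0.6]
gripper_width: 0.501
```

Run:
```python
from h import *
from plant import snapshot
delta([.6135,-.1325,.071],yaw=-6.9)
for n in("scene","top"):
    s=snapshot(n); pickle.dump(s,open(n+"5.pkl","wb"))
    if n=="scene": c=s["pixels"][165:240,175:265]
    else: c=s["pixels"][130:200,225:315]
    cv2.imwrite(f"pics/{n}5.png",cv2.resize(c,None,fx=8,fy=8,interpolation=cv2.INTER_CUBIC))
```

```text
t 20.1 tcp [ 613.6 -132.1  168.3] F [-0.  -0.2 -0.6] w 42.6
 turn [ 0.03  0.2  -0.06] travel [0.03 0.04 9.73]
```

View pics/scene5.png

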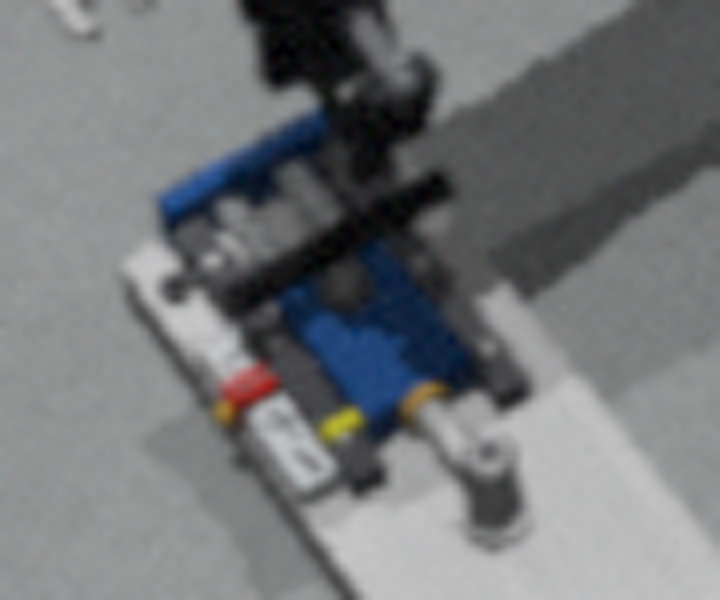

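View pics/top5.png

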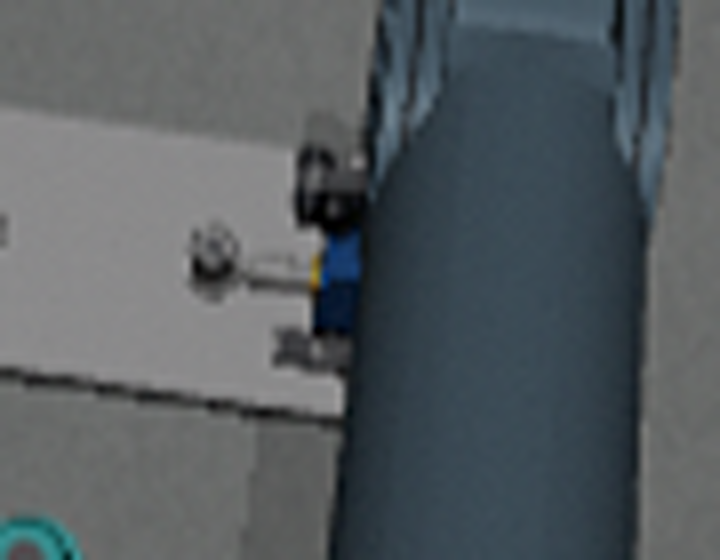

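{"fn": "drive_tool", "kwargs": {"travel": [[0,0,2.5],[0,0,2.5],[0,0,2.5],[0,0,1.5],[0,0,0.6],[0,0,0],[0,0,0]], "turn": [[0,0.2,0],[0,0,0],[0,0,0],[0,0,0],[0,0,0],[0,0,0],[0,0,0]], "fingers": [0,0,0,0,0,0,0]}}

```text
time: 20.9
tcp_pos: [0.6158, -0.1326, 0.0752]
tool_rot: [0.0, 0.998, -0.06, 0.002]
force: [-0.4, -0.5, 0.2]
gripper_width: 0.501
```

Run:
```python
from h import *
from plant import snapshot
delta([.6135,-.1325,.071],yaw=-6.9)
S={"s0":"scene0","t0":"top0","s5":"scene5"}
a=np.radians(-96.9); ex=np.array([np.cos(a),np.sin(a)]); ey=np.array([-ex[1],ex[0]])
o=np.array([.6268,-.0317])+.005*ex
for k,f in S.items():
    s=pickle.load(open(f+".pkl","rb")); im=s["pixels"]; hsv=cv2.cvtColor(im,cv2.COLOR_BGR2HSV); W=cloud(s)
    X=(W[...,:2]-o)@ex*1000; Y=(W[...,:2]-o)@ey*1000
    reg=(X>0)&(X<120)&(Y>15)&(Y<80)
    H,Sa,V=[hsv[...,i].astype(int) for i in range(3)]
    red=reg&((H<8)|(H>172))&(Sa>110); yel=reg&(H>24)&(H<36)&(Sa>120)
    for nm,m in(("red",red),("yel",yel)):
        v,u=np.nonzero(m); w=Sa[m].astype(float); uv=(np.sum(u*w)/w.sum(),np.sum(v*w)/w.sum())
        print(k,nm,m.sum(),np.round(uv,2),"z",np.round(np.median(W[m][:,2])*1000,1),"X",np.round(X[m].min(),1),np.round(X[m].max(),1),"Y",np.round(np.median(Y[m]),1),[np.round(((onz(s,uv,zz)[:2]-o)@ex)*1000,1) for zz in(.045,.05,.055)])
s=snapshot("scene"); pickle.dump(s,open("scene6.pkl","wb"))
cv2.imwrite("pics/scene6.png",cv2.resize(s["pixels"][165:240,175:265],None,fx=8,fy=8,interpolation=cv2.INTER_CUBIC))
s=pickle.load(open("scene5.pkl","rb"))
cv2.imwrite("pics/scene5b.png",cv2.resize(s["pixels"][200:230,195:230],None,fx=20,fy=20,interpolation=cv2.INTER_CUBIC))
```

```text
t 20.9 tcp [ 615.8 -132.6   75.2] F [-0.4 -0.5  0.2] w 42.6
 turn [ 0.   -0.29  0.02] travel [-0.23  0.02  0.42]
s0 red 23 [205.95 213.08] z 51.2 X 75.4 89.4 Y 49.3 [np.float64(86.2), np.float64(83.4), np.float64(80.6)]
s0 yel 12 [217.05 217.63] z 49.3 X 46.1 56.9 Y 30.3 [np.float64(53.4), np.float64(50.7), np.float64(48.0)]
t0 red 16 [277.33 151.65] z 52.2 X 79.2 91.0 Y 53.0 [np.float64(85.0), np.float64(84.9), np.float64(84.7)]
t0 yel 6 [267.7  155.46] z 51.2 X 49.4 54.1 Y 32.9 [np.float64(52.2), np.float64(52.2), np.float64(52.1)]
s5 red 23 [205.85 206.58] z 52.4 X 65.6 88.4 Y 49.2 [np.float64(106.1), np.float64(103.3), np.float64(100.4)]
s5 yel 13 [217.16 217.54] z 47.5 X 44.6 57.0 Y 28.7 [np.float64(53.5), np.float64(50.8), np.float64(48.1)]
```

View pics/scene6.png

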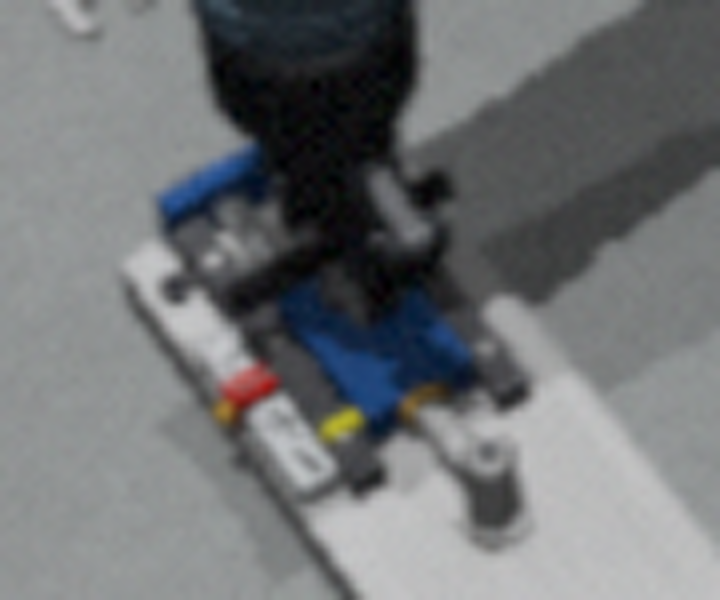

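View pics/scene5b.png

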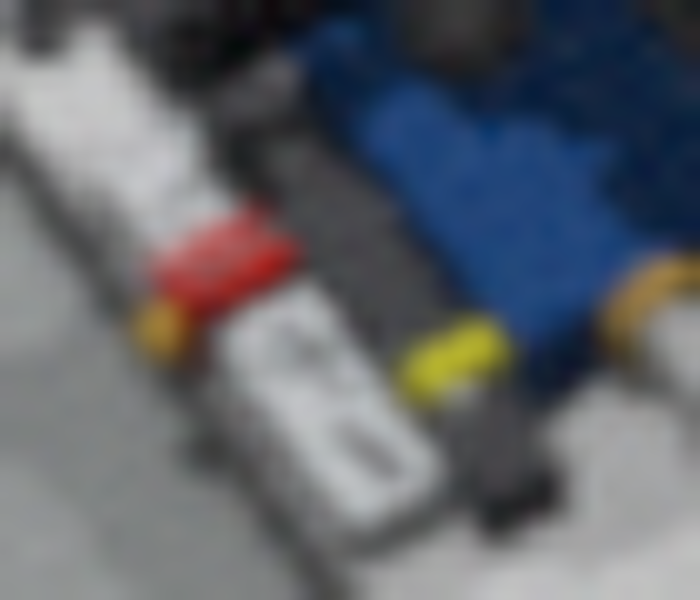

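{"fn": "drive_tool", "kwargs": {"travel": [[-0.2,0,0.4],[0,0,0],[0,0,0],[0,0,0],[0,0,0],[0,0,0],[0,0,0],[0,0,0]], "turn": [[0,0,0],[0,0,0],[0,0,0],[0,0,0],[0,0,0],[0,0,0],[0,0,0],[0,0,0]], "fingers": [0,0,1,1,1,1,1,1], "newtons": 80}}

```text
time: 21.75
tcp_pos: [0.613, -0.1344, 0.0708]
tool_rot: [0.001, 0.998, -0.061, 0.002]
force: [-2.2, -4.9, 3.5]
gripper_width: 0.136
```

```bash
cat > pm.py <<'E'
from h import *
a=np.radians(-96.9); ex=np.array([np.cos(a),np.sin(a)]); ey=np.array([-ex[1],ex[0]])
o=np.array([.6268,-.0317])+.005*ex
W0=None
def run(n,name):
    from plant import snapshot, telemetry
    delta([.6135,-.1325,.071],yaw=-6.9)
    s=snapshot(n); pickle.dump(s,open(name+".pkl","wb")); im=s["pixels"]
    cv2.imwrite(f"pics/{name}.png",cv2.resize(im[195:230,190:230],None,fx=18,fy=17,interpolation=cv2.INTER_CUBIC))
    hsv=cv2.cvtColor(im,cv2.COLOR_BGR2HSV)
    v,u=np.mgrid[0:384,0:512]; K=s["mtx"]
    d=np.stack([(u-K[0,2])/K[0,0],(v-K[1,2])/K[1,1],np.ones_like(u,float)],-1)@rot(s).T
    P=np.array(s["origin"])+d*((.05-s["origin"][2])/d[...,2])[...,None]
    X=(P[...,:2]-o)@ex*1000; Y=(P[...,:2]-o)@ey*1000
    reg=(X>20)&(X<110)&(Y>20)&(Y<62)
    H,Sa,V=[hsv[...,i].astype(int) for i in range(3)]
    out={}
    for nm,m in(("red",reg&((H<8)|(H>172))&(Sa>110)),("yel",reg&(H>24)&(H<36)&(Sa>120))):
        if m.any():
            w=Sa[m].astype(float); out[nm]=np.sum(X[m]*w)/w.sum(); print(nm,m.sum(),"X",round(out[nm],1),X[m].min().round(1),X[m].max().round(1),"Y",Y[m].min().round(1),Y[m].max().round(1),"uv",round(u[m].mean(),2),round(v[m].mean(),2))
    if len(out)==2: print("gap",out["red"]-out["yel"])
    st=telemetry.state(); print("handleX",((st["tcp_pos"][:2]-o)@ex*1000).round(1))
E
python3 -c "
from pm import *
run('scene','g1')"
```

```text
t 21.75 tcp [ 613.  -134.4   70.8] F [-2.2 -4.9  3.5] w 11.6
 turn [ 0.14 -0.22 -0.08] travel [ 0.03 -0.2  -0.02]
red 21 X 83.3 78.4 89.6 Y 40.1 58.6 uv 205.9 213.0
yel 13 X 50.8 46.3 54.4 Y 22.6 38.0 uv 217.15 217.54
gap 32.47789415420991
handleX 98.6
```

{"fn": "drive_tool", "kwargs": {"travel": [[0,0.3,0],[0,0.4,0],[0,0.4,0],[0,0.4,0],[0,0.4,0],[0,0.4,0],[0,0.4,0],[0,0.2,0],[0,0,0],[0,0,0]], "turn": [[0,0,0],[0,0,0],[0,0,0],[0,0,0],[0,0,0],[0,0,0],[0,0,0],[0,0,0],[0,0,0],[0,0,0]], "fingers": [1,1,1,1,1,1,1,1,1,1]}}

```text
time: 22.8
tcp_pos: [0.6104, -0.1555, 0.0707]
tool_rot: [-0.003, 0.998, -0.059, 0.002]
force: [-2.4, 9.1, 6.7]
gripper_width: 0.137
```

```bash
python3 -c "
from pm import *
run('scene','g2')"
```

```text
t 22.8 tcp [ 610.4 -155.5   70.7] F [-2.4  9.1  6.7] w 11.6
 turn [-0.34 -0.18  0.18] travel [ 0.04 -2.32 -0.01]
red 21 X 83.3 78.4 89.6 Y 40.1 58.6 uv 205.9 213.0
yel 10 X 71.3 68.0 75.7 Y 25.1 36.3 uv 213.5 212.7
gap 11.913862077243408
handleX 119.8
```

View pics/g2.png

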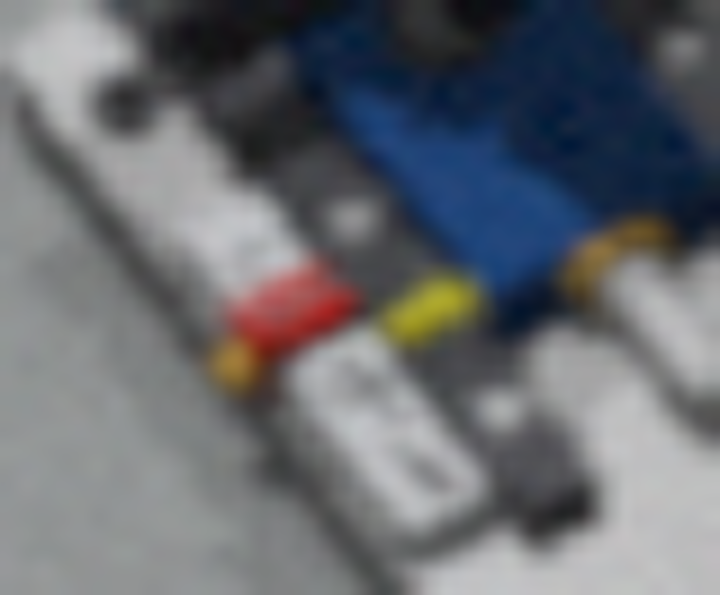

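{"fn": "drive_tool", "kwargs": {"travel": [[0,0,0],[0,0,0],[0,0,0]], "turn": [[0,0,0],[0,0,0],[0,0,0]], "fingers": [1,1,1]}}

```text
time: 23.15
tcp_pos: [0.6104, -0.1554, 0.0707]
tool_rot: [-0.003, 0.998, -0.059, 0.002]
force: [-3.6, 8.3, 7.8]
gripper_width: 0.136
```

```bash
python3 -c "
from pm import *
run('scene','g3')"
```

```text
t 23.15 tcp [ 610.4 -155.4   70.7] F [-3.6  8.3  7.8] w 11.6
 turn [-0.34 -0.18  0.18] travel [ 0.04 -2.31 -0.01]
red 21 X 83.3 78.4 89.6 Y 40.1 58.6 uv 205.9 213.0
yel 10 X 70.7 66.7 74.4 Y 25.1 36.3 uv 213.5 213.0
gap 12.630051199461917
handleX 119.8
```

{"fn": "drive_tool", "kwargs": {"travel": [[0,0.3,0],[0,0.3,0],[0,0.3,0],[0,0.2,0],[0,0,0],[0,0,0]], "turn": [[0,0,0],[0,0,0],[0,0,0],[0,0,0],[0,0,0],[0,0,0]], "fingers": [1,1,1,1,1,1]}}

```text
time: 23.8
tcp_pos: [0.6092, -0.1654, 0.0707]
tool_rot: [-0.003, 0.998, -0.058, 0.002]
force: [-1.7, 10.9, 7.5]
gripper_width: 0.134
```

```bash
python3 -c "
from pm import *
run('scene','g4')"
```

```text
t 23.8 tcp [ 609.2 -165.4   70.7] F [-1.7 10.9  7.5] w 11.4
 turn [-0.4  -0.17  0.21] travel [ 0.04 -3.32 -0.  ]
red 20 X 83.3 77.5 89.6 Y 42.6 58.6 uv 205.6 213.15
yel 14 X 81.5 77.4 85.7 Y 23.9 38.2 uv 211.5 210.5
gap 1.8230218651122243
handleX 129.9
```

View pics/g4.png

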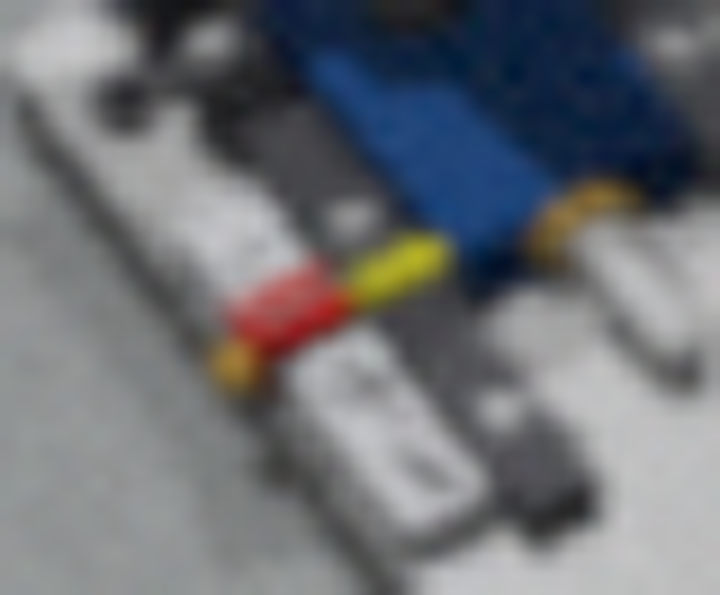

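```bash
cat > rect.py <<'E'
from pm import *
def rect(name,z=.052,n=8):
    from plant import snapshot
    ims=[]
    for i in range(n):
        s=snapshot("scene"); ims.append(s["pixels"].astype(np.float32))
    im=np.mean(ims,0); pickle.dump((s,im),open(name+"_avg.pkl","wb")); show(s,im,name,z)
def show(s,im,name,z):
    X0,X1,Y0,Y1,f=60,110,20,65,14   # mm
    src=np.float32([proj(s,np.r_[o+ex*x/1e3+ey*y/1e3,z]) for x,y in((X0,Y0),(X1,Y0),(X1,Y1),(X0,Y1))])
    dst=np.float32([(0,0),((X1-X0)*f,0),((X1-X0)*f,(Y1-Y0)*f),(0,(Y1-Y0)*f)])
    r=cv2.warpPerspective(im,cv2.getPerspectiveTransform(src,dst),((X1-X0)*f,(Y1-Y0)*f),flags=cv2.INTER_CUBIC)
    r=np.clip(r*1.3,0,255).astype(np.uint8)
    for y in (24,28,32,44,48,52):
        row=r[int((y-Y0)*f)].astype(int)
    for x in range(X0,X1,5): cv2.line(r,((x-X0)*f,0),((x-X0)*f,10),(255,255,0),1)
    cv2.imwrite(f"pics/{name}.png",r[:590])
    return r
E
python3 -c "
from rect import *
rect('r1')"
```

```text
(no output)
```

View pics/r1.png

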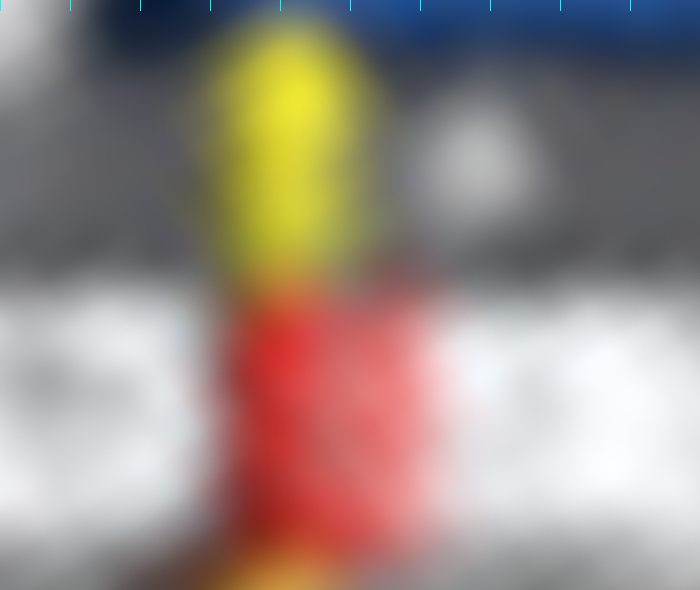

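Run:
```python
from rect import *
def show2(s,im,name,z,X0=40,X1=100,Y0=20,Y1=65,f=12):
    src=np.float32([proj(s,np.r_[o+ex*x/1e3+ey*y/1e3,z]) for x,y in((X0,Y0),(X1,Y0),(X1,Y1),(X0,Y1))])
    dst=np.float32([(0,0),((X1-X0)*f,0),((X1-X0)*f,(Y1-Y0)*f),(0,(Y1-Y0)*f)])
    r=cv2.warpPerspective(im.astype(np.float32),cv2.getPerspectiveTransform(src,dst),((X1-X0)*f,(Y1-Y0)*f),flags=cv2.INTER_CUBIC)
    def prof(y0,y1,fn):
        b=r[int((y0-Y0)*f):int((y1-Y0)*f)].mean(0); w=np.clip(fn(b),0,None); x=X0+np.arange(len(w))/f; return x,w
    x,w=prof(26,34,lambda b:(np.minimum(b[:,1],b[:,2])-b[:,0])); w[w<0.35*w.max()]=0; print(name,"yel",(x*w).sum()/w.sum(),x[w>0.5*w.max()][[0,-1]],x[w.argmax()])
    x,w=prof(44,54,lambda b:(b[:,2]-b[:,1])); w[w<0.35*w.max()]=0; print(name,"red",(x*w).sum()/w.sum(),x[w>0.5*w.max()][[0,-1]])
    q=np.clip(r*1.5,0,255).astype(np.uint8)
    for xx in range(X0,X1,5): cv2.line(q,((xx-X0)*f,0),((xx-X0)*f,10),(255,255,0),1)
    cv2.imwrite(f"pics/{name}.png",q)
s=pickle.load(open("top0.pkl","rb")); show2(s,s["pixels"],"rt0",.052)
s,im=pickle.load(open("r1_avg.pkl","rb")); show2(s,im,"r1b",.052)
s=pickle.load(open("scene0.pkl","rb")); show2(s,s["pixels"],"rs0",.052)
W=cloud(s)
```

```text
rt0 yel 51.97120133439162 [48.83333333 55.08333333] 52.25
rt0 red 84.81397432011224 [78.58333333 90.91666667]
r1b yel 80.6059973002828 [76.58333333 84.66666667] 80.58333333333334
r1b red 83.02965428785348 [76.66666667 89.83333333]
rs0 yel 49.92107840257486 [46.08333333 53.75      ] 50.083333333333336
rs0 red 83.08637100921578 [76.66666667 89.91666667]
```

View pics/rt0.png

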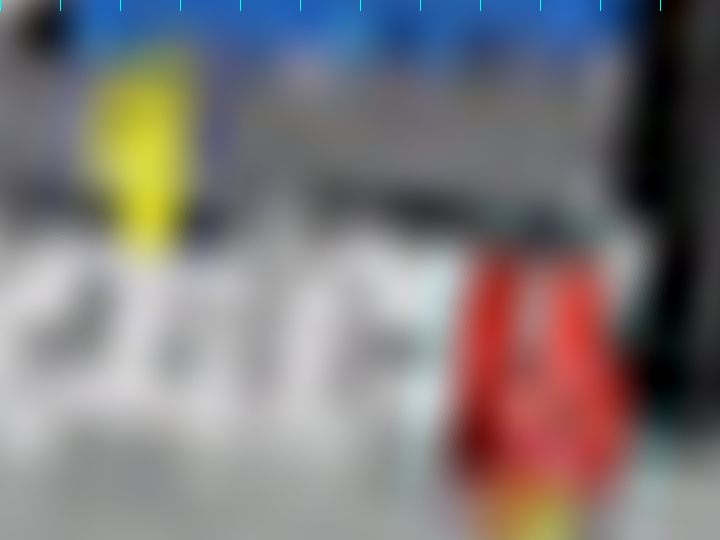

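View pics/rs0.png

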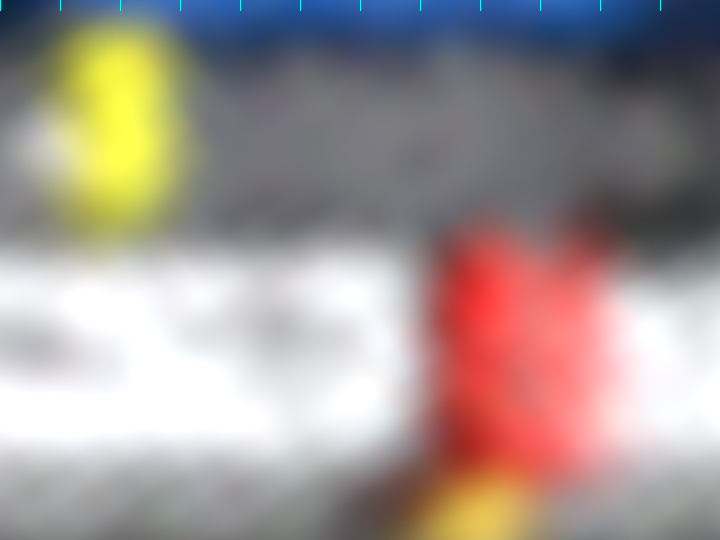

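{"fn": "drive_tool", "kwargs": {"travel": [[0,0.1,0],[0,0.1,0],[0,0,0],[0,0,0],[0,0,0]], "turn": [[0,0,0],[0,0,0],[0,0,0],[0,0,0],[0,0,0]], "fingers": [1,1,1,1,1]}}

```text
time: 24.75
tcp_pos: [0.609, -0.1671, 0.0707]
tool_rot: [-0.004, 0.998, -0.058, 0.002]
force: [-2.8, 11.7, 8.0]
gripper_width: 0.132
```

Run:
```python
from rect import *
delta([.6135,-.1325,.071],yaw=-6.9)
rect('r2',.052,6)
s,im=pickle.load(open("r2_avg.pkl","rb"))
show(s,im,'r2z48',.048)
from plant import telemetry,snapshot,place_of
st=telemetry.state(); print("handleX",((st["tcp_pos"][:2]-o)@ex*1000).round(1))
for t in("pointer","mark"):
    for d in place_of(s,t)[:2]: print(t,d["confidence"],d["uv"],[((onz(s,d["uv"],z)[:2]-o)@ex*1000).round(1) for z in(.048,.052)])
def yel(s,im,z=.048):
    pass
t=snapshot("top"); cv2.imwrite("pics/top9.png",cv2.resize(t["pixels"][120:200,190:320],None,fx=6,fy=6))
cv2.imwrite("pics/scene9.png",cv2.resize(im[160:300,170:400].astype(np.uint8),None,fx=3.4,fy=3.4))
```

```text
t 24.75 tcp [ 609.  -167.1   70.7] F [-2.8 11.7  8. ] w 11.2
 turn [-0.42 -0.16  0.23] travel [ 0.04 -3.49 -0.  ]
handleX 131.6
pointer 0.76 [209.3, 213.6] [np.float64(77.1), np.float64(74.9)]
pointer 0.22 [259.6, 264.1] [np.float64(-146.6), np.float64(-148.1)]
mark 0.57 [206.5, 215.1] [np.float64(77.5), np.float64(75.3)]
```

View pics/r2.png

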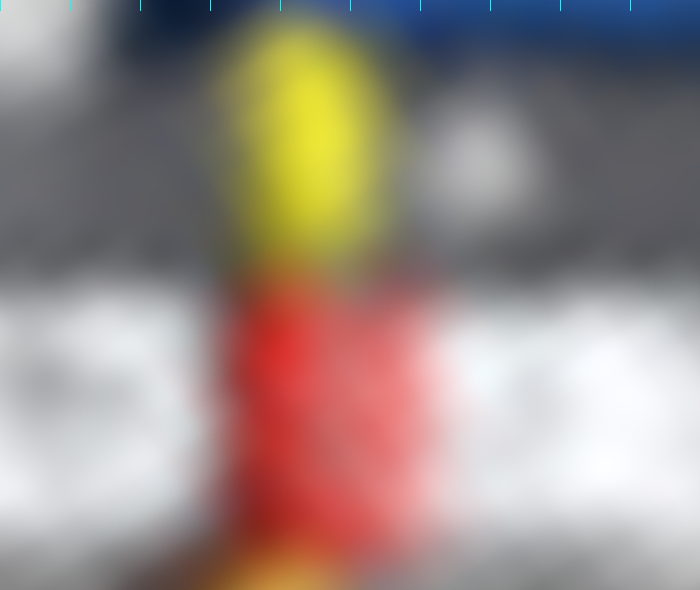

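View pics/scene9.png

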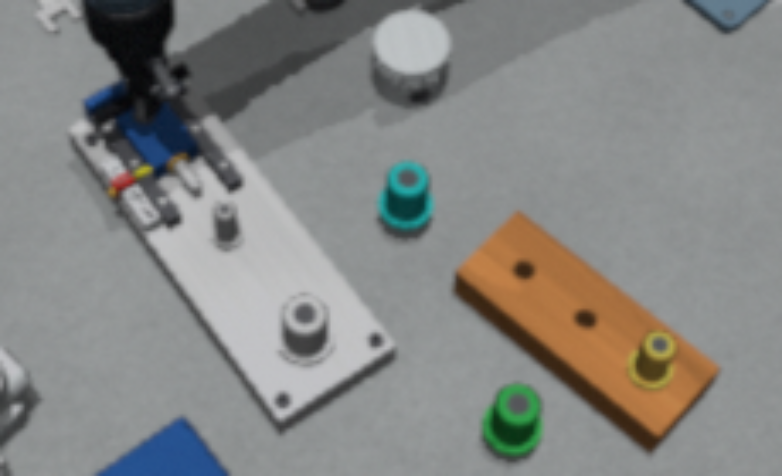

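View pics/top9.png

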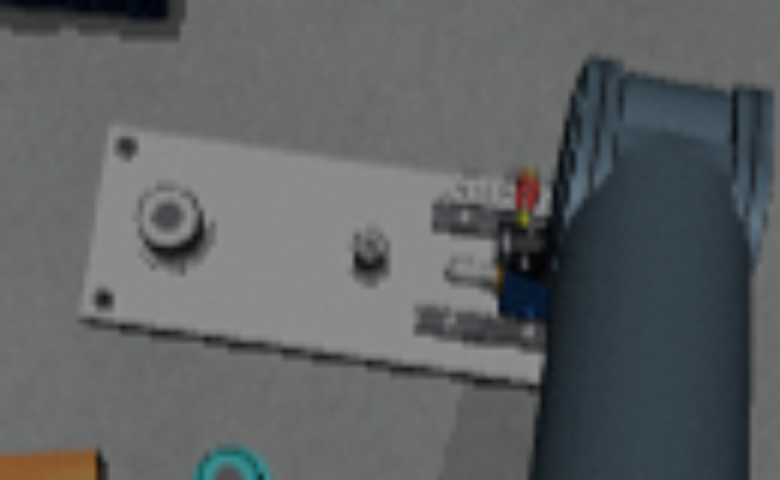

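Run:
```python
from rect import *
from plant import snapshot
ims=[]
for i in range(10):
    s=snapshot("top"); ims.append(s["pixels"].astype(np.float32))
im=np.mean(ims,0); pickle.dump((s,im),open("ta.pkl","wb"))
r=show(s,im*1.2,"rt2",.05)
X0,Y0,f=60,20,14
r=r.astype(float)
for y in np.arange(30,54,2):
    b=r[int((y-Y0)*f):int((y+2-Y0)*f)].mean(0); x=X0+np.arange(b.shape[0])/f
    w=np.clip(np.minimum(b[:,1],b[:,2])-b[:,0],0,None); w2=np.clip(b[:,2]-b[:,1],0,None)
    o_=[]
    for q in(w,w2):
        q=np.where((q>.5*q.max())&(x<95),q,0); o_+= [q.max().round(0),((x*q).sum()/q.sum()).round(1)]
    print(y,o_)
```

```text
30 [np.float64(52.0), np.float64(85.8), np.float64(1.0), np.float64(66.0)]
32 [np.float64(116.0), np.float64(85.6), np.float64(1.0), np.float64(84.8)]
34 [np.float64(155.0), np.float64(85.4), np.float64(1.0), np.float64(74.9)]
36 [np.float64(163.0), np.float64(85.4), np.float64(0.0), np.float64(74.6)]
38 [np.float64(141.0), np.float64(85.3), np.float64(0.0), np.float64(nan)]
40 [np.float64(95.0), np.float64(85.3), np.float64(32.0), np.float64(83.2)]
42 [np.float64(39.0), np.float64(85.3), np.float64(90.0), np.float64(84.7)]
44 [np.float64(5.0), np.float64(86.0), np.float64(146.0), np.float64(84.9)]
46 [np.float64(5.0), np.float64(84.4), np.float64(170.0), np.float64(84.7)]
48 [np.float64(7.0), np.float64(84.6), np.float64(172.0), np.float64(84.7)]
50 [np.float64(7.0), np.float64(84.3), np.float64(151.0), np.float64(84.8)]
52 [np.float64(5.0), np.float64(84.5), np.float64(129.0), np.float64(85.0)]<stdin>:15: RuntimeWarning: invalid value encountered in scalar divide
```

View pics/rt2.png

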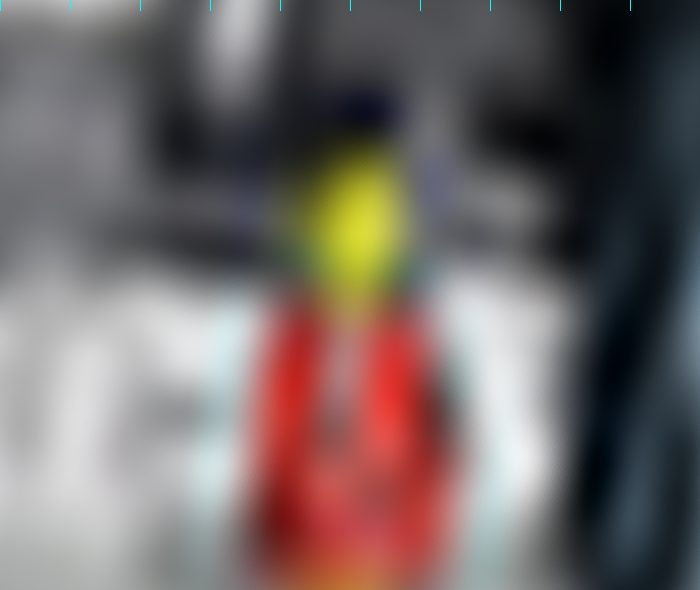

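Run:
```python
from h import *
from plant import telemetry, close_job
delta([.6135,-.1325,.071],yaw=-6.9)
print(np.abs(telemetry.state()["qvel"]).max())
print(close_job())
```

```text
t 25.7 tcp [ 609.  -167.1   70.7] F [-2.6 10.5  7.6] w 11.5
 turn [-0.42 -0.16  0.23] travel [ 0.04 -3.49 -0.  ]
0.001881810677029681
the job is handed in; nothing more can be done
None
```

I've handed the job in. Both steel plugs are in the fixture and let go, and the gripper is still holding the plunger slide back against its spring.

- **Plugs:** The thick plug is in the bore away from the plunger and the thin one is in the bore next to it. Each stopped at the height expected for fully home, with 10–14 N pushing back. After I let go, the pictures showed both upright with their collars on the plate.
- **Slide:** I pulled it back about 33 mm and the arm was still when I handed in, with the spring pulling on it at about 11 N.
- **Pointer and mark:** The averaged overhead picture put the pointer at about 85.3 mm and the middle of the white line at about 84.8 mm. That is level to within about 0.5 mm.
- **Left alone:** The brass plug and the green and turquoise look-alikes showed in place in the last picture of that area. I did not check the other bench items one by one at the end.
- **Time:** The job took 25.7 s.

**Checks that disagreed:**
- **Side camera:** It showed the pointer about 2 mm short of the line, if pointer and line are at the same height. I put this down to the pointer sitting about 4 mm lower, and trusted the overhead view.
- **Trained networks:** They placed the pointer and mark level with each other, but several millimetres off my own measurement. Other points they gave were off by up to about 20 mm, so I did not rely on them.

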